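Add the brass slotted weight to the check-weight hanger

ROBOT

A 6-joint arm with a two-finger parallel gripper is mounted at the origin on a cart in front of the work surface, level with it; the furniture and walls round the work are solid. World frame = base frame: x ahead of the robot, y to its left, z up, the work surface at z = 0. Lengths are in m, angles in rad, forces in N, time in s.
With the tool pointing down it reaches from about 0.375 to 0.975 m from the base axis. Payload 3.8 kg.
Tool frame: the origin (TCP) lies at the very end of the fingers, on their centre line; the grasp point (between the pads) lies 19 mm behind it; z points along the fingers, x is the direction in which the jaws open and shut, and the axes are right-handed (so a half turn about z gives the same grasp; the last joint's range is limited). The gripper opens to 85 mm and grips with 20 to 120 N. Pads are 22 mm wide; open, the fingers measure 114 mm over their backs; the gripper's body (76 mm by 85 mm) begins 54 mm behind the grasp point. The pads swing forward as they close: fully open they stand 13 mm farther back than shut.
Start: joints at [1.237, 0.264, 1.604, -0, 1.274, -0.037], TCP at [0.197, 0.645, 0.231] pointing down, gripper open.
Joint ranges: [-2.63, 2.63], [-0.94, 2.18], [0.31, 2.57], [-1.31, 4.45], [0, 2.66], [-2.55, 2.55]. Speed limits (rad/s): [2.57, 2.57, 3.14, 3.14, 3.14, 3.14].

INTERFACE

Orientations are given as a rotation vector (axis times angle).
In Python, from rig import robot gives the robot as it stands. The module is installed in compiled form; this text tells all that it offers.
- The arm moves only by the shell command python3 -m crank 'ROWS' [FORCE]. ROWS is a JSON object of lists of equal length, an entry for each row: "hand": the opening in per cent of the stroke, from 0 (shut) to 100 (fully open); "travel": the shift along the tool's x, y, z in mm, a list of three; "turn": the turn, a rotation vector about the tool's x, y, z in rad, a list of three. A call has 1 to 20 rows; each row is the pose to reach, as a shift and turn from the pose commanded when the call began, along the tool's axes at that moment; what a row does not reach only later rows make up. A row lasts 1/12 s, in which the tool goes at most 41.7 mm and 7.16 degrees, less where a joint would pass 70% of its speed; a pose out of reach is approached as far as the arm can. A call with a gripper value outside its range is refused whole. The fingers move at their own pace and stop on an object; FORCE is the grip in N (left out, the last holds). Time passes only in rows, so rows that repeat a pose let the fingers close. It gives the time, the measured TCP pose, the force and the opening at its end, in the units of the state.
- robot.sense(): the state, without advancing time (a new reading comes with each control period).
- robot.capture(name): name is "side" or "top" or "wrist"; returns the picture (400x640x3 uint8, red, green, blue); there is no depth.
- robot.camera_info(name): a dict with "fovy" (degrees; the focal length in pixels is half the picture's height over the tangent of half this angle, whatever the lens; pixels are square), "cx", "cy" (the principal point, pixels), "xyz" and "attitude" of the camera in the world. Camera axes: x right, y up, looking along -z (the intrinsics and any distortion apply to the point x, -y, -z); pixel columns grow to the right and rows downward; lengths in m; the calibration is good to about 2 mm. A picture is of the moment at which its call begins: read the wrist's pose just before it. camera_info takes no time and is no camera call; for the wrist camera it gives the pose at the moment of the call.
- robot.job_done(): hands the job in, once; it reports no verdict.
The state is a dict: "clock": time; "joint_positions": joint angles; "joint_velocities": joint speeds; "tau": joint torques, N m; "tool_pos": TCP position; "tool_rot": TCP orientation; "contact_force": force on the tool from outside, world axes, zero at the start; "ft_torque": the same for the moment, N m; "finger_gap": opening from 0.0 (shut) to 1.0 (fully open).
Only numpy, scipy, OpenCV 4.12 (cv2) and the standard library are available. Lean on these libraries where they do the work, as an engineer would, in place of code of your own. Each camera call takes 0.05 s, during which the arm holds its last target.

TASK

Add the brass slotted weight to the check-weight hanger: slide it in sideways under the knob so that the stem runs into its slot, and set it down flat on top of the grey weight already there, with its slot facing the opposite way to the grey weight's slot. Leave the grey weight on the hanger and the black slotted weight where it lies, and let go.

Things in the scene. Friction and masses are not known exactly. Their poses are not given: they have to be found in the camera images.
- brass_center (a point): Centre (on the axis, half-way up) of the loose brass slotted weight lying flat on the bench: a disc 64 mm across, 18 mm thick, 0.3 kg, with two side flats 54 mm apart; a 16 mm wide slot runs from the rim to the centre, ending half round about the axis. x points out of the slot's open end, y across the flats (grip along y; 25 mm clear beside each), z up
- grey_slot (a point): Open end of the slot of the grey steel weight that sits loose on the hanger's pan with the stem in its slot: 32 mm from that disc's axis along its x, half-way up. Same shape and size as the brass one. x points out of the slot's open end (roughly towards the robot), z up
- stem_foot (a point): Point on the hanger's axis at the top of its pan. Fixed stand: grey foot 84 mm wide, blue pan 64 mm wide with its top 20 mm above the mat, upright steel stem 8 mm thick, black knob 28 mm wide at its top, underside 60 mm and top 70 mm above this point. The grey weight fills the first 18 mm above the pan, 42 mm of free stem follow up to the knob. z up
- black_center (a point): Centre (half-way up) of another loose slotted weight, dark steel, same shape and size as the brass one, also flat on the bench; not wanted. x points out of its slot's open end, z up
Not all that is in view belongs to the job. Leave any turquoise look-alike of the part that bears stem_foot alone.

How it is judged:
At the end, for the whole second after the job is handed in: Brass weight flat (7 degrees) on the grey one, centre within 12 mm of the stem axis and 23 to 31 mm above the pan, slot opposite to the grey slot within 30 degrees; grey weight still on the pan round the stem (slot mouth 18 to 46 mm from the axis, 5 to 13 mm above the pan) (horizontal distance between brass_center and stem_foot below 0.012 m and z of brass_center in the frame of stem_foot between 0.023 and 0.031 m and angle between brass_center's own z axis and vertical below 0.12 rad and angle between the x axis of brass_center and the x axis of grey_slot, either way round below 0.52 rad and x of grey_slot in the frame of brass_center below -0.01 m and z of grey_slot in the frame of stem_foot between 0.005 and 0.013 m and horizontal distance between grey_slot and stem_foot between 0.018 and 0.046 m); the robot touches nothing.
It fails at once if the black slotted weight is moved more than 30 mm (distance of black_center from where it was at the start of the episode above 0.03 m).
It also fails if it takes over 48 s, if anything falls off the work surface, if the arm or the gripper's body presses on something with over 40 N, if the wrist force passes 120 N, or if a joint passes its speed limit or range.

## Working session

There is one attempt and no reset: what is moved stays moved. The work goes in short steps, Python scripts to look and compute and a shell command to move; the robot and the scene stay as the last step left them, time stands still between calls to the robot, and variables do not carry over. Pictures are saved under pics/ and viewed, and the job is handed in when it is done.

```bash
mkdir -p pics; ls
python3 - <<'E'
from rig import robot
import cv2
for n in ("side","top","wrist"):
    i=robot.camera_info(n); print(n,i)
    cv2.imwrite(f"pics/{n}0.png",robot.capture(n)[:,:,::-1])
print(robot.sense())
E
```

```text
pics
side {'fovy': 47.39921008291891, 'cx': 322.7506298403836, 'cy': 192.15972907232106, 'xyz': array([0.29694208, 0.58262627, 0.5537317 ]), 'attitude': array([ 0.21453998, -1.36438426, -2.46635594])}
top {'fovy': 57.65285363754357, 'cx': 320.8369094277962, 'cy': 200.76029803004246, 'xyz': array([ 0.47232534, -0.15678713,  0.91360914]), 'attitude': array([ 0.09631515, -0.10506851, -1.57472487])}
wrist {'fovy': 63.71366562042003, 'cx': 320.2439840255621, 'cy': 194.27181239104448, 'xyz': array([0.13027494, 0.66570885, 0.37292838]), 'attitude': array([-0.24269864, -0.17777463,  1.26637774])}
{'clock': 0.15, 'joint_positions': array([ 1.23712049e+00,  2.64599623e-01,  1.60510004e+00, -1.11956033e-05,
        1.27368237e+00, -3.69201606e-02]), 'joint_velocities': array([-0.00085852, -0.00136776, -0.00504009, -0.00021754,  0.00215706,
        0.00087204]), 'tau': array([ 9.69068606e-04, -5.15910172e+01, -3.67958128e+01,  3.20514209e-05,
        7.96415261e-03,  9.87522810e-06]), 'tool_pos': array([0.19721112, 0.64494157, 0.2302134 ]), 'tool_rot': array([ 2.52461408e+00,  1.86802547e+00, -2.30940479e-03]), 'contact_force': array([0.15915827, 0.11635838, 0.09993727]), 'ft_torque': array([-0.0307236 ,  0.0306864 ,  0.02396198]), 'finger_gap': 1.000865131540212}
```

View pics/side0.png

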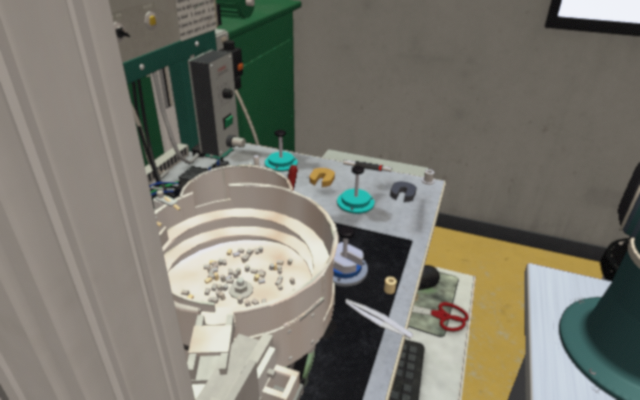

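View pics/top0.png

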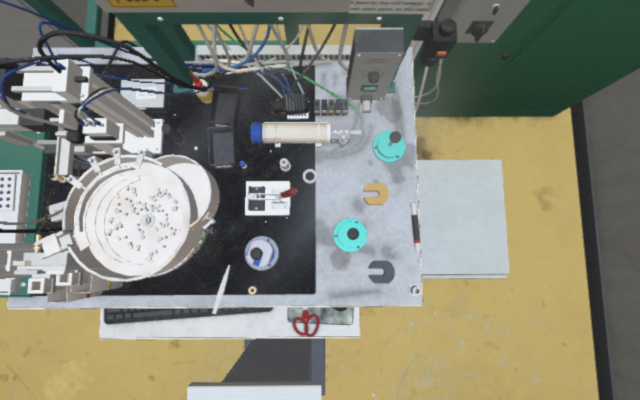

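View pics/wrist0.png

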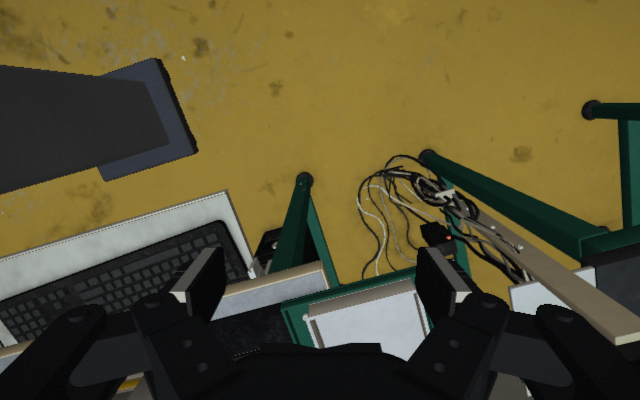

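```bash
cat > h.py <<'E'
import numpy as np, cv2
from scipy.spatial.transform import Rotation as R
from rig import robot
def K(i):
    f=200/np.tan(np.radians(i['fovy']/2)); return f
def ray(i,u,v):
    f=K(i); d=np.array([(u-i['cx'])/f,-(v-i['cy'])/f,-1.0])
    return np.array(i['xyz']),R.from_rotvec(i['attitude']).apply(d)
def plane(i,u,v,z):
    o,d=ray(i,u,v); return o+d*(z-o[2])/d[2]
def proj(i,p):
    f=K(i); c=R.from_rotvec(i['attitude']).inv().apply(np.array(p)-i['xyz'])
    return np.array([i['cx']+f*c[0]/-c[2], i['cy']-f*c[1]/-c[2]])
E
python3 - <<'E'
from h import *
im=cv2.imread('pics/top0.png'); 
cv2.imwrite('pics/c1.png',cv2.resize(im[120:300,220:440],None,fx=3.3,fy=3.3,interpolation=cv2.INTER_CUBIC))
s=cv2.imread('pics/side0.png'); 
cv2.imwrite('pics/c2.png',cv2.resize(s[120:300,240:440],None,fx=3.3,fy=3.3,interpolation=cv2.INTER_CUBIC))
i=robot.camera_info('top')
for n,u,v,z in (('brass',375,194,.018),('black',381,271,.018),('knob',258,255,.09),('pan',261,253,.03),('turq1',350,235,.02),('turq2',389,147,.02)):
    print(n,plane(i,u,v,z).round(4))
E
```

```text
brass [ 0.6039 -0.2973  0.018 ]
black [ 0.415 -0.307  0.018]
knob [ 0.4567 -0.0202  0.09  ]
pan [ 0.4603 -0.0173  0.03  ]
turq1 [ 0.5024 -0.2331  0.02  ]
turq2 [ 0.7235 -0.3355  0.02  ]
```

View pics/c1.png

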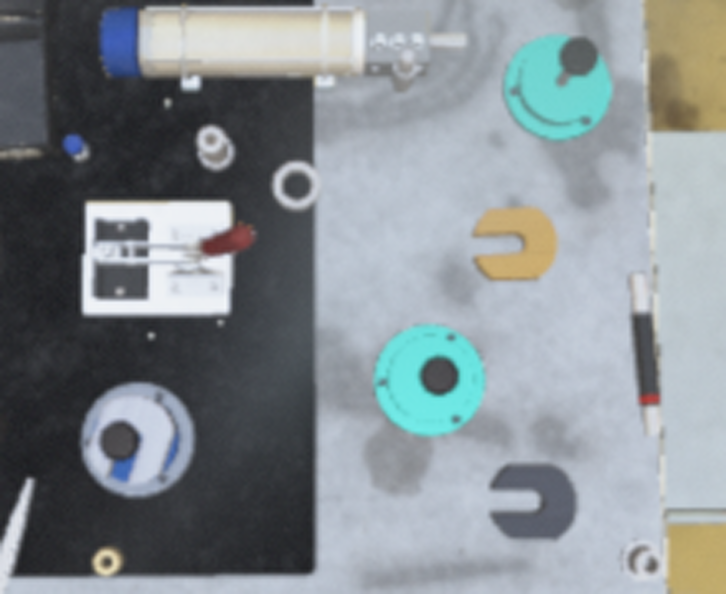

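View pics/c2.png

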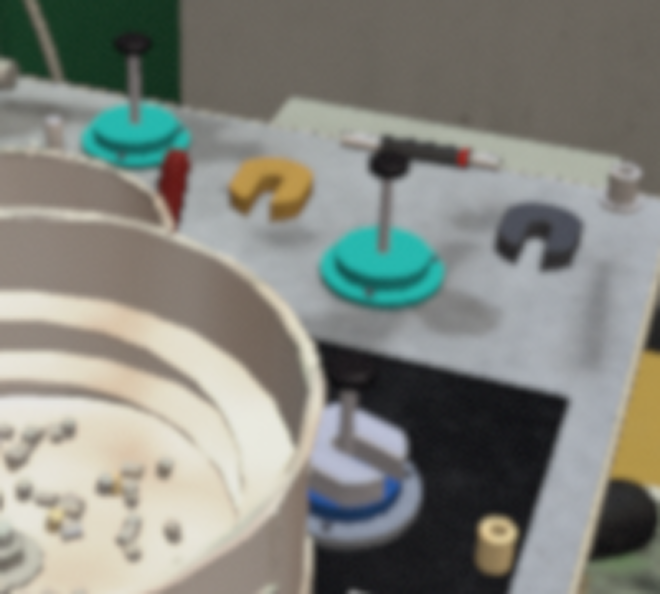

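```bash
python3 - <<'E'
from h import *
it=robot.camera_info('top'); js=robot.camera_info('side')
def tri(a,b):
    o1,d1=ray(it,*a); o2,d2=ray(js,*b)
    A=np.stack([d1,-d2],1); t=np.linalg.lstsq(A,o2-o1,rcond=None)[0]
    p,q=o1+t[0]*d1,o2+t[1]*d2; return ((p+q)/2).round(3),np.linalg.norm(p-q).round(3)
print('bowl',tri((140,285),(337,250)),tri((75,225),(337,250)))
print('bowlcentre',tri((147,219),(241,288)))
print('knob',tri((257,254),(345,235)),'brass',tri((375,194),(322,177)),'column fastener knob',tri((350,235),(358,169)))
print('handle?',tri((293,192),(293,178)))
for (u,v) in((140,285),(60,215),(75,100),(20,70)): print([plane(it,u,v,z).round(2) for z in(.1,.2,.3)])
E
sed -n 1,3p h.py >/dev/null
```

```text
bowl (array([0.411, 0.183, 0.211]), np.float64(0.012)) (array([0.456, 0.255, 0.274]), np.float64(0.119))
bowlcentre (array([0.535, 0.211, 0.134]), np.float64(0.001))
knob (array([ 0.461, -0.015,  0.077]), np.float64(0.005)) brass (array([ 0.607, -0.299,  0.006]), np.float64(0.002)) column fastener knob (array([ 0.501, -0.227,  0.087]), np.float64(0.003))
handle? (array([ 0.595, -0.1  ,  0.114]), np.float64(0.0))
[array([0.39, 0.23, 0.1 ]), array([0.4 , 0.19, 0.2 ]), array([0.41, 0.14, 0.3 ])]
[array([0.55, 0.42, 0.1 ]), array([0.54, 0.35, 0.2 ]), array([0.53, 0.28, 0.3 ])]
[array([0.82, 0.41, 0.1 ]), array([0.78, 0.34, 0.2 ]), array([0.73, 0.27, 0.3 ])]
[array([0.89, 0.55, 0.1 ]), array([0.84, 0.46, 0.2 ]), array([0.79, 0.37, 0.3 ])]
```

```bash
cat >> h.py <<'E'
def toolR(ang): # tool down, tool x at world angle ang(deg)
    a=np.radians(ang); x=np.array([np.cos(a),np.sin(a),0]); z=np.array([0,0,-1.]); return R.from_matrix(np.stack([x,np.cross(z,x),z],1))
def rel(p0,R0,p1,ang):
    R0=R0 if isinstance(R0,R) else toolR(R0)
    print('travel mm',(R0.inv().apply(np.array(p1)-np.array(p0))*1000).round(1),'turn',(R0.inv()*toolR(ang)).as_rotvec().round(4))
E
python3 - <<'E'
from h import *
s=robot.sense(); R0=R.from_rotvec(s['tool_rot']); print(np.degrees(np.arctan2(R0.as_matrix()[1,0],R0.as_matrix()[0,0])))
rel(s['tool_pos'],R0,(.25,.5,.42),73)
rel((.25,.5,.42),73,(.42,.15,.42),30)
rel((.42,.15,.42),30,(.60,-.28,.30),0)
# where does TCP project in wrist, and ground below at hover heights
i=robot.camera_info('wrist')
Rt=R0
for dz in (0,.1,.2): print(proj(i,s['tool_pos']+np.array([0,0,-dz])))
print(R.from_rotvec(i['attitude']).as_matrix().round(2), (R0.inv()*R.from_rotvec(i['attitude'])).as_matrix().round(2))
E
```

```text
72.99734325277096
travel mm [-123.5   92.9 -189.6] turn [-0.0001  0.0018 -0.    ]
travel mm [-285.   264.9    0. ] turn [0.     0.     0.7505]
travel mm [-59.1 462.4 120. ] turn [0.     0.     0.5236]
[319.7612182  251.19236143]
[320.10157309 194.25118403]
[320.25445675 168.67383565]
[[ 0.29 -0.92 -0.26]
 [ 0.96  0.28  0.08]
 [-0.   -0.28  0.96]] [[ 1.   -0.   -0.  ]
 [-0.   -0.96 -0.28]
 [-0.    0.28 -0.96]]
```

```bash
python3 -m crank '{"hand":[100,100,100,100,100,100,100,100,100],"travel":[[0,0,-100],[0,0,-190],[0,0,-190],[-124,93,-190],[-124,93,-190],[-124,93,-190],[-124,93,-190],[-124,93,-190],[-124,93,-190]],"turn":[[0,0,0],[0,0,0],[0,0,0],[0,0,0],[0,0,0],[0,0,0],[0,0,0],[0,0,0],[0,0,0]]}'
python3 -m crank '{"hand":[100,100,100,100,100,100,100,100,100,100,100,100],"travel":[[-285,265,0],[-285,265,0],[-285,265,0],[-285,265,0],[-285,265,0],[-285,265,0],[-285,265,0],[-285,265,0],[-285,265,0],[-285,265,0],[-285,265,0],[-285,265,0]],"turn":[[0,0,0.75],[0,0,0.75],[0,0,0.75],[0,0,0.75],[0,0,0.75],[0,0,0.75],[0,0,0.75],[0,0,0.75],[0,0,0.75],[0,0,0.75],[0,0,0.75],[0,0,0.75]]}'
```

```text
clock: 0.9
tool_pos: [0.251, 0.4987, 0.4236]
tool_rot: [-2.526, -1.864, -0.006]
contact_force: [-0.6, -0.3, 0.0]
finger_gap: 1.003
clock: 1.9
tool_pos: [0.4204, 0.1499, 0.4199]
tool_rot: [-3.034, -0.811, 0.004]
contact_force: [-0.1, -0.3, 0.8]
finger_gap: 1.0
```

```bash
python3 -m crank '{"hand":[100,100,100,100,100,100,100,100,100,100,100,100,100,100,100],"travel":[[-59,462,150],[-59,462,150],[-59,462,150],[-59,462,150],[-59,462,150],[-59,462,150],[-59,462,150],[-59,462,150],[-59,462,150],[-59,462,150],[-59,462,150],[-59,462,150],[-59,462,200],[-59,462,200],[-59,462,200]],"turn":[[0,0,0.524],[0,0,0.524],[0,0,0.524],[0,0,0.524],[0,0,0.524],[0,0,0.524],[0,0,0.524],[0,0,0.524],[0,0,0.524],[0,0,0.524],[0,0,0.524],[0,0,0.524],[0,0,0.524],[0,0,0.524],[0,0,0.524]]}'
python3 - <<'E'
from h import *
import pickle
i=robot.camera_info('wrist'); im=robot.capture('wrist')[:,:,::-1]; cv2.imwrite('pics/w1.png',im); s=robot.sense(); pickle.dump((i,s),open('w1.pkl','wb')); print(s['tool_pos'],s['joint_positions'])
E
```

```text
clock: 3.15
tool_pos: [0.5981, -0.2764, 0.2151]
tool_rot: [-3.136, -0.003, 0.015]
contact_force: [-0.5, 0.2, -0.6]
finger_gap: 1.0
[ 0.59945542 -0.2769056   0.21836198] [-4.70823064e-01  2.48474083e-01  1.64713891e+00  7.50969696e-04
  1.25235932e+00 -4.73254141e-01]
```

View pics/w1.png

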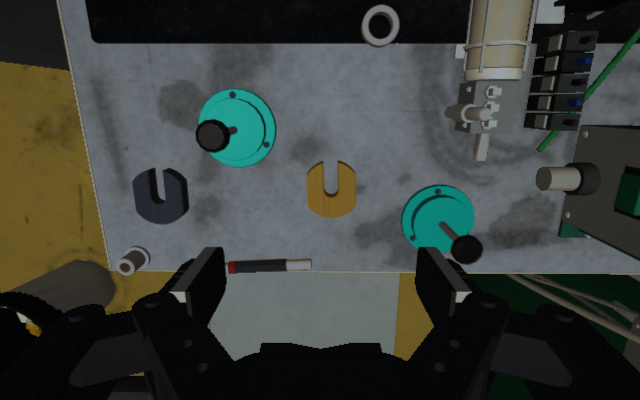

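```bash
cat >> h.py <<'E'
def weight(im,i,mask,z):
    """top-face outline -> centre, slot yaw. Uses contour cast on plane z"""
    cs,_=cv2.findContours(mask,cv2.RETR_EXTERNAL,cv2.CHAIN_APPROX_NONE); c=max(cs,key=cv2.contourArea)[:,0,:].astype(float)
    P=np.array([plane(i,u,v,z)[:2] for u,v in c]); 
    pf=(P*1e5).astype(np.float32)
    hull=cv2.convexHull(pf)[:,0]; (hc,hs,ha)=cv2.minAreaRect(hull)
    m=cv2.moments(c.astype(np.float32).reshape(-1,1,2)); cen=plane(i,m['m10']/m['m00'],m['m01']/m['m00'],z)[:2]
    print('area px',m['m00'],'pix cen',m['m10']/m['m00'],m['m01']/m['m00'],'rect cen',np.array(hc)/1e5,'size mm',np.array(hs)/100,'ang',ha,'centroid',cen)
    return P,hull/1e5
E
python3 - <<'E'
from h import *
import pickle
i,s=pickle.load(open('w1.pkl','rb')); im=cv2.imread('pics/w1.png'); hsv=cv2.cvtColor(im,cv2.COLOR_BGR2HSV)
m=cv2.inRange(hsv,(10,90,60),(30,255,255)); m[:140]=0;m[240:]=0;m[:,:290]=0;m[:,380:]=0
P,h=weight(im,i,m,.018)
c=cv2.resize(im[140:240,280:400],None,fx=6,fy=6,interpolation=cv2.INTER_CUBIC); cv2.imwrite('pics/c3.png',c)
cv2.imwrite('pics/c3m.png',cv2.resize(m[140:240,280:400],None,fx=5,fy=5))
E
```

```text
area px 1811.5 pix cen 331.21924740086484 191.97837887570154 rect cen [ 0.60837965 -0.29811936] size mm [52.72622559 62.20956055] ang 1.8379582166671753 centroid [ 0.60876976 -0.30000334]
```

View pics/c3.png

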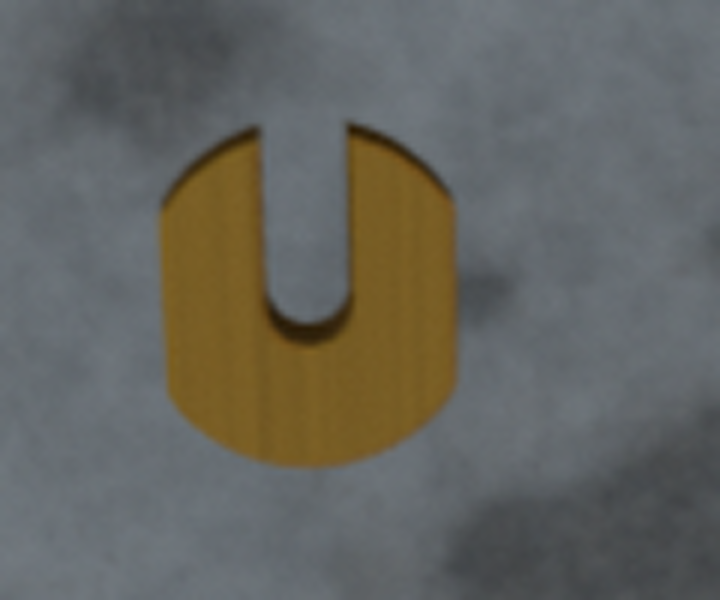

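Run:
```python
from h import *
import pickle
i,s=pickle.load(open('w1.pkl','rb'))
print('rim -y', plane(i,280+308/6,140+468/6,.018), 'slot end', plane(i,280+308/6,140+325/6,.018))
print('slot edges',[plane(i,280+a/6,140+250/6,.018).round(4) for a in (263,350)],'flats',[plane(i,280+a/6,140+300/6,.018).round(4) for a in (163,456)])
s2=robot.sense(); print(s2['tool_pos'],s2['tool_rot'],'cmd~')
im=cv2.imread('pics/top0.png'); hsv=cv2.cvtColor(im,cv2.COLOR_BGR2HSV); m=cv2.inRange(hsv,(10,90,60),(30,255,255)); m[:175]=0;m[215:]=0;m[:,:355]=0;m[:,400:]=0
weight(im,robot.camera_info('top'),m,.018)
rel(s2['tool_pos'],R.from_rotvec(s2['tool_rot']),(.608,-.299,.06),1.8)
```

```text
rim -y [ 0.60926309 -0.33026649  0.018     ] slot end [ 0.60892512 -0.30249462  0.018     ]
slot edges [array([ 0.6006, -0.2884,  0.018 ]), array([ 0.6164, -0.2883,  0.018 ])] flats [array([ 0.5824, -0.2979,  0.018 ]), array([ 0.6358, -0.2976,  0.018 ])]
[ 0.59945542 -0.2769056   0.21836198] [-3.13804411 -0.00344194  0.00840693] cmd~
area px 273.0 pix cen 377.2039072039072 193.48107448107447 rect cen [ 0.60402367 -0.29983736] size mm [54.95800293 50.72780273] ang 88.73084259033203 centroid [ 0.60514163 -0.30282826]
travel mm [  9.3  22.7 158.2] turn [-0.0036  0.0053 -0.0292]
```

```bash
python3 -m crank '{"hand":[100,100,100,100,100,100,100],"travel":[[9,18,70],[9,18,130],[9,18,130],[9,18,130],[9,18,130],[9,18,130],[9,18,130]],"turn":[[0,0,-0.03],[0,0,-0.03],[0,0,-0.03],[0,0,-0.03],[0,0,-0.03],[0,0,-0.03],[0,0,-0.03]]}'
python3 - <<'E'
from h import *
import pickle
i=robot.camera_info('wrist'); im=robot.capture('wrist')[:,:,::-1]; cv2.imwrite('pics/w2.png',im); s=robot.sense(); print(s['tool_pos'],s['tool_rot'])
hsv=cv2.cvtColor(im,cv2.COLOR_BGR2HSV)
m=cv2.inRange(hsv,(10,90,40),(30,255,255)); m[:140]=0;m[:,:230]=0;m[:,410:]=0
weight(im,i,m,.018)
E
```

```text
clock: 3.78
tool_pos: [0.6121, -0.2984, 0.0959]
tool_rot: [3.138, 0.049, 0.009]
contact_force: [-0.8, -0.5, 0.4]
finger_gap: 1.0
[ 0.6120811  -0.29869425  0.09605509] [3.13787446 0.04809899 0.00984102]
area px 4325.0 pix cen 313.77757225433527 203.20084778420036 rect cen [ 0.60819891 -0.29676811] size mm [53.21104004 63.09742676] ang 1.7737841606140137 centroid [ 0.60833704 -0.29871631]
```

View pics/w2.png

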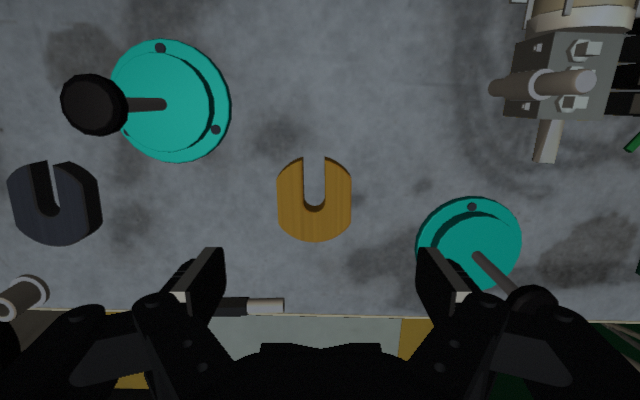

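```bash
python3 -m crank '{"hand":[100,100,100,100,100,100,100,100],"travel":[[-4,0,0],[-4,0,25],[-4,0,50],[-4,0,75],[-4,0,80],[-4,0,80],[-4,0,80],[-4,0,80]],"turn":[[0,0,0],[0,0,0],[0,0,0],[0,0,0],[0,0,0],[0,0,0],[0,0,0],[0,0,0]]}'
```

```text
clock: 4.5
tool_pos: [0.607, -0.299, 0.0139]
tool_rot: [3.139, 0.047, 0.006]
contact_force: [0.2, -0.7, 1.1]
finger_gap: 0.998
```

```bash
python3 -m crank '{"hand":[100,100,100,40,20,20,20,20,20,20,20,20,20],"travel":[[1,0,8],[1,0,8],[1,0,8],[1,0,8],[1,0,8],[1,0,8],[1,0,8],[1,0,8],[1,0,8],[1,0,8],[1,0,8],[1,0,8],[1,0,8]],"turn":[[0,0,0],[0,0,0],[0,0,0],[0,0,0],[0,0,0],[0,0,0],[0,0,0],[0,0,0],[0,0,0],[0,0,0],[0,0,0],[0,0,0],[0,0,0]]}' 60
python3 - <<'E'
from h import *
im=robot.capture('wrist')[:,:,::-1]; cv2.imwrite('pics/w3.png',im); print(robot.sense())
E
```

```text
clock: 5.58
tool_pos: [0.607, -0.2983, 0.0042]
tool_rot: [3.14, 0.047, 0.002]
contact_force: [0.5, 0.2, 5.6]
finger_gap: 0.614
{'clock': 5.6333, 'joint_positions': array([-4.93632770e-01,  4.75349289e-01,  1.77101700e+00,  1.07934315e-04,
        8.93523563e-01, -5.23725526e-01]), 'joint_velocities': array([-1.34713282e-03, -6.50941916e-04,  9.84571813e-04,  6.58062985e-06,
        2.24580804e-04,  3.79747400e-05]), 'tau': array([-3.48544400e-01, -5.21383345e+01, -2.74187708e+01, -1.19906953e-01,
        5.94721595e-02,  1.11878850e-02]), 'tool_pos': array([ 0.60699278, -0.29829185,  0.00417533]), 'tool_rot': array([3.14048201e+00, 4.71503247e-02, 2.39991988e-03]), 'contact_force': array([0.65069133, 0.21660784, 5.22431078]), 'ft_torque': array([ 0.03745811, -0.0753058 ,  0.03610223]), 'finger_gap': 0.6156115800959264}
```

View pics/w3.png

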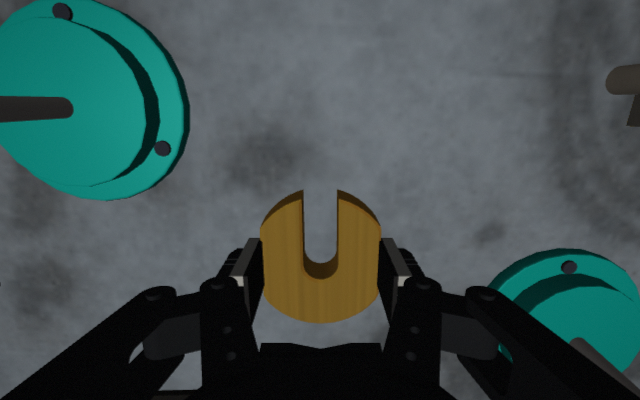

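```bash
python3 -m crank '{"hand":[20,20,20,20,20,20,20,20],"travel":[[0,0,-20],[0,0,-60],[0,0,-100],[0,0,-140],[0,0,-180],[0,0,-180],[0,0,-180],[0,0,-180]],"turn":[[0,0,0],[0,0,0],[0,0,0],[0,0,0],[0,0,0],[0,0,0],[0,0,0],[0,0,0]]}'
python3 - <<'E'
from h import *
i=robot.camera_info('wrist');im=robot.capture('wrist')[:,:,::-1]; cv2.imwrite('pics/w4.png',im); s=robot.sense(); print(s['tool_pos'],s['tool_rot'],s['finger_gap'],s['contact_force'])
hsv=cv2.cvtColor(im,cv2.COLOR_BGR2HSV)
m=cv2.inRange(hsv,(10,90,40),(30,255,255)); m[:140]=0;m[:,:230]=0;m[:,410:]=0
P,h=weight(im,i,m,s['tool_pos'][2]+.014)
R0=R.from_rotvec(s['tool_rot'])
# rim(bottom) and sides
ii=np.argmax([0])
for u,v in ((320,323),(321,279)):
    p=plane(i,u,v,s['tool_pos'][2]+.014); print((R0.inv().apply(p-s['tool_pos'])*1000).round(1))
t=robot.camera_info('top'); cv2.imwrite('pics/t2.png',robot.capture('top')[:,:,::-1])
# next target angle: hanger
rel(s['tool_pos'],R0,(.40,.02,.20),-116)
E
```

```text
clock: 6.3
tool_pos: [0.6048, -0.2972, 0.1811]
tool_rot: [-3.139, -0.047, 0.005]
contact_force: [-0.7, -0.1, -5.1]
finger_gap: 0.614
[ 0.60403086 -0.29683457  0.17962785] [-3.13825451 -0.04702387  0.00857283] 0.6090593110502931 [ 0.50102858  0.52180038 -3.86443065]
area px 11023.5 pix cen 320.20094948670265 262.2923753798703 rect cen [ 0.6049841 -0.2950465] size mm [53.13033691 65.21899414] ang 2.6712965965270996 centroid [ 0.60517526 -0.29614831]
[  1.   31.3 -14.1]
[  1.5   7.7 -14. ]
travel mm [-194.6 -322.9  -18.3] turn [0.0037 0.0065 2.0545]
```

View pics/w4.png

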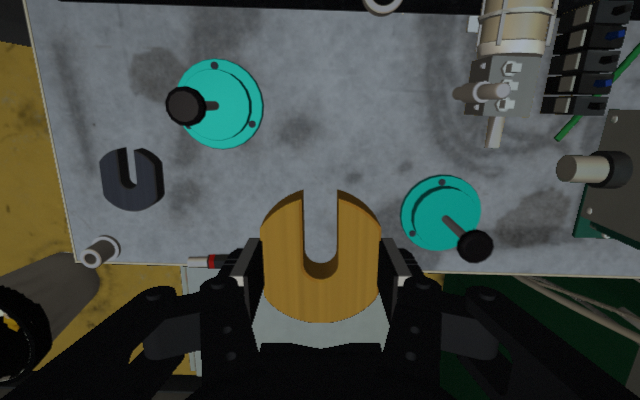

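```bash
python3 -m crank '{"hand":[20,20,20,20,20,20,20,20,20,20,20,20,20,20,20,20,20,20,20,20],"travel":[[0,0,-25],[-20,-30,-25],[-40,-60,-25],[-60,-90,-25],[-80,-120,-25],[-100,-150,-25],[-120,-180,-25],[-140,-210,-25],[-160,-240,-25],[-180,-270,-25],[-200,-313,-25],[-200,-313,-25],[-200,-313,-25],[-200,-313,-25],[-200,-313,-25],[-200,-313,-25],[-200,-313,-25],[-200,-313,-25],[-200,-313,-25],[-200,-313,-25]],"turn":[[0,0,2.05],[0,0,2.05],[0,0,2.05],[0,0,2.05],[0,0,2.05],[0,0,2.05],[0,0,2.05],[0,0,2.05],[0,0,2.05],[0,0,2.05],[0,0,2.05],[0,0,2.05],[0,0,2.05],[0,0,2.05],[0,0,2.05],[0,0,2.05],[0,0,2.05],[0,0,2.05],[0,0,2.05],[0,0,2.05]]}'
python3 - <<'E'
from h import *
import pickle
i=robot.camera_info('wrist');im=robot.capture('wrist')[:,:,::-1]; cv2.imwrite('pics/w5.png',im); s=robot.sense(); print(s['tool_pos'],s['tool_rot'],s['finger_gap'],s['contact_force'],s['joint_positions'])
pickle.dump((i,s),open('w5.pkl','wb'))
print(proj(i,(.46,-.017,.038)))
E
```

```text
clock: 8.07
tool_pos: [0.396, 0.0089, 0.2069]
tool_rot: [1.672, -2.657, -0.002]
contact_force: [-0.5, -0.5, -3.6]
finger_gap: 0.602
[0.39627086 0.00889473 0.20726934] [ 1.67182366e+00 -2.65782474e+00 -1.77146916e-03] 0.6059253783028528 [-0.30390923  0.08496249 -3.29635612] [-4.03987741e-02 -2.70924038e-01  2.18174928e+00 -2.44755994e-05
  1.23279390e+00  1.97823294e+00]
[315.71216361 102.84536552]
```

View pics/w5.png

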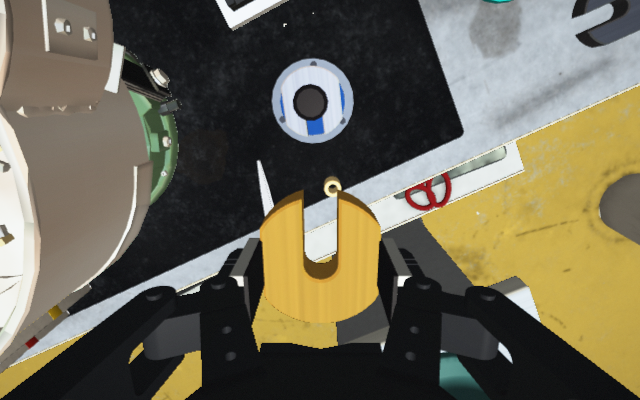

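Run:
```python
from h import *
import pickle
i,s=pickle.load(open('w5.pkl','rb')); im=cv2.imread('pics/w5.png')
cv2.imwrite('pics/c5.png',cv2.resize(im[45:155,255:375],None,fx=5,fy=5,interpolation=cv2.INTER_CUBIC))
hsv=cv2.cvtColor(im,cv2.COLOR_BGR2HSV)
roi=np.zeros(im.shape[:2],np.uint8); roi[45:155,255:375]=255
k=cv2.inRange(hsv,(0,0,0),(180,255,70))&roi
cv2.imwrite('pics/c5k.png',cv2.resize(k[45:155,255:375],None,fx=5,fy=5))
# foot outline: non-dark
f=cv2.inRange(hsv,(0,0,90),(180,255,255))&roi; f=cv2.morphologyEx(f,cv2.MORPH_CLOSE,np.ones((3,3)))
cs,_=cv2.findContours(f,cv2.RETR_EXTERNAL,cv2.CHAIN_APPROX_NONE); c=max(cs,key=cv2.contourArea); 
e=cv2.fitEllipse(c); print('foot ellipse',e)
for z in (0,.01,.012): 
    P=np.array([plane(i,u,v,z)[:2] for u,v in cv2.convexHull(c)[:,0]]).astype(np.float32)
    cc,r=cv2.minEnclosingCircle(P*1000); print(z,cc,r)
t=robot.camera_info('top'); sd=robot.camera_info('side')
def tri(a,b):
    o1,d1=ray(t,*a); o2,d2=ray(sd,*b); A=np.stack([d1,-d2],1); q=np.linalg.lstsq(A,o2-o1,rcond=None)[0]
    return (o1+q[0]*d1).round(3)
print('spacer top',tri((252.3,290),(240+497/3.3,120+525/3.3)), plane(t,252.3,290,.025), plane(i,333,187,.025))
```

```text
foot ellipse ((312.2283935546875, 100.32585144042969), (81.07606506347656, 84.36101531982422), 174.77035522460938)
0 (462.4976501464844, -13.532674789428711) 42.916439056396484
0.01 (462.4339904785156, -13.763628959655762) 41.688838958740234
0.012 (462.42138671875, -13.809814453125) 41.443267822265625
spacer top [0.373 0.003 0.022] [0.37292481 0.00293851 0.025     ] [0.3761295 0.0036911 0.025    ]
```

View pics/c5.png

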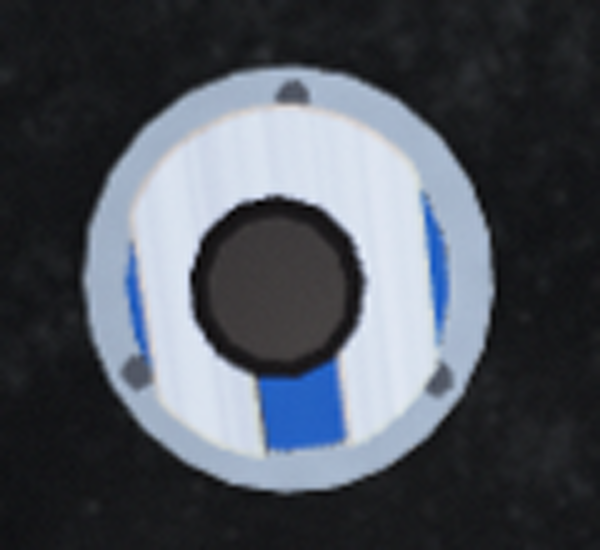

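Run:
```python
from h import *
import pickle
i,s=pickle.load(open('w5.pkl','rb'))
q=lambda a,b,z: plane(i,255+a/5,45+b/5,z)[:2]
print('knob top', q(276,288,.09),'knob underside', q(277,287,.08), 'diam', np.linalg.norm(q(200,288,.09)-q(350,288,.09)))
def yaw(a,b,z=.038):
    d=q(*b,z)-q(*a,z); return np.degrees(np.arctan2(d[1],d[0]))
print('yaws',yaw((130,215),(157,385)),yaw((425,200),(437,340)),yaw((258,375),(265,450)),yaw((338,360),(347,440)))
print('width',np.linalg.norm(q(140,290,.038)-q(430,290,.038)),'grey center',(q(142,290,.038)+q(430,290,.038))/2,q(305,450,.038))
R0=R.from_rotvec(s['tool_rot']).as_matrix(); print('tool ang',np.degrees(np.arctan2(R0[1,0],R0[0,0])),'slot dir',np.degrees(np.arctan2(-R0[1,1],-R0[0,1])))
t=robot.camera_info('top'); print('top: foot',plane(t,261,253,.01),'knob',plane(t,256.5,253.3,.09))
for d in (.06,):
  for c in ((.4615,-.0145),):
    tgt=np.array([*c,0]); Rt=R.from_rotvec(s['tool_rot']); print('TCP->stem in tool mm',Rt.inv().apply(tgt-s['tool_pos'])*1000)
```

```text
knob top [ 0.46205649 -0.01399167] knob underside [ 0.46219475 -0.01391173] diam 0.023270220100834342
yaws 162.00078190958655 160.56896834189087 159.21303994900117 161.1334998588686
width 0.05401971246602785 grey center [ 0.46128679 -0.01399026] [ 0.43322892 -0.00436409]
tool ang -115.65856733718543 slot dir -25.658654768522332
top: foot [ 0.46004487 -0.01418928  0.01      ] knob [ 0.46053384 -0.01674612  0.09      ]
TCP->stem in tool mm [ -7.32774492 -69.3106278  207.13540239]
```

Run:
```python
from h import *
s=robot.sense(); rel(s['tool_pos'],R.from_rotvec(s['tool_rot']),(.4054,.0058,.06),-109.2)
```

```text
travel mm [ -1.3  -9.8 147.3] turn [ 0.0019 -0.0007 -0.1127]
```

```bash
python3 -m crank '{"hand":[20,20,20,20,20,20,20,20,20,20],"travel":[[-1,-10,0],[-1,-10,0],[-1,-10,30],[-1,-10,60],[-1,-10,85],[-1,-10,85],[-1,-10,85],[-1,-10,85],[-1,-10,85],[-1,-10,85]],"turn":[[0,0,-0.113],[0,0,-0.113],[0,0,-0.113],[0,0,-0.113],[0,0,-0.113],[0,0,-0.113],[0,0,-0.113],[0,0,-0.113],[0,0,-0.113],[0,0,-0.113]]}'
python3 - <<'E'
from h import *
import pickle
i=robot.camera_info('wrist');im=robot.capture('wrist')[:,:,::-1]; cv2.imwrite('pics/w6.png',im); s=robot.sense(); print(s['tool_pos'],s['tool_rot'],s['finger_gap'],s['contact_force'])
pickle.dump((i,s),open('w6.pkl','wb'))
E
```

```text
clock: 8.95
tool_pos: [0.4081, 0.0054, 0.1254]
tool_rot: [-1.816, 2.56, -0.004]
contact_force: [0.0, -0.2, -4.2]
finger_gap: 0.609
[0.40789591 0.00539589 0.12514456] [-1.81651177  2.55977741 -0.00342795] 0.6063788768919292 [ 0.09082952  0.31819324 -2.84296265]
```

View pics/w6.png

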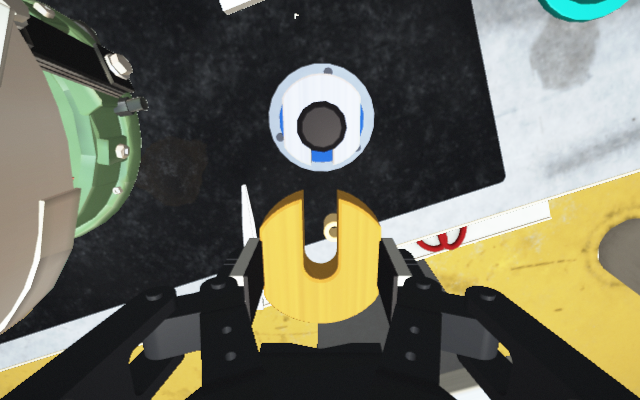

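Run:
```python
from h import *
import pickle
i,s=pickle.load(open('w6.pkl','rb')); im=cv2.imread('pics/w6.png'); R0=R.from_rotvec(s['tool_rot'])
g=cv2.cvtColor(im,cv2.COLOR_BGR2GRAY); m=np.zeros_like(g); m[95:160,290:355]=(g[95:160,290:355]<100)*255
n,l,st,ce=cv2.connectedComponentsWithStats(m); k=max(range(1,n),key=lambda j:st[j][4] if abs(ce[j][0]-322)<8 and abs(ce[j][1]-125)<10 else 0); print(st[k],ce[k])
u,v=ce[k]; p=plane(i,u,v,.087); print('knob',p,'tool mm',R0.inv().apply(p-s['tool_pos'])*1000)
p=plane(i,321,155,.02); print('slot grey tool',R0.inv().apply(p-s['tool_pos'])*1000)
hsv=cv2.cvtColor(im,cv2.COLOR_BGR2HSV); f=cv2.inRange(hsv,(0,0,90),(180,255,255)); f[:55]=0;f[180:]=0;f[:,:260]=0;f[:,385:]=0
cs,_=cv2.findContours(f,cv2.RETR_EXTERNAL,cv2.CHAIN_APPROX_NONE); c=max(cs,key=cv2.contourArea)
P=np.array([plane(i,a,b,.01)[:2] for a,b in cv2.convexHull(c)[:,0]]).astype(np.float32)*1000; print(cv2.minEnclosingCircle(P))
print('slot mouth tool', [ (R0.inv().apply(plane(i,a,b,s['tool_pos'][2]+.014)-s['tool_pos'])*1000).round(1) for a,b in ((303,192),(338,192),(320,279),(320,323))])
```

```text
[ 297  101   49   52 1943] [320.9871333  126.29490479]
knob [ 0.46250727 -0.01381735  0.087     ] tool mm [  0.14381979 -57.76296885  38.34025392]
slot grey tool [  0.29773364 -31.03433263 105.25000764]
((462.5995178222656, -13.875032424926758), 41.63519287109375)
slot mouth tool [array([ -7.4, -34.7, -13.9]), array([  7.2, -34.7, -13.9]), array([ -0.3,   6.1, -14. ]), array([ -0.3,  29.5, -14.1])]
```

```bash
python3 -m crank '{"hand":[20,20,20,20,20,20,20,20],"travel":[[0,0,25],[0,0,50],[0,0,75],[0,0,75],[0,0,75],[0,0,75],[0,0,75],[0,0,75]],"turn":[[0,0,0],[0,0,0],[0,0,0],[0,0,0],[0,0,0],[0,0,0],[0,0,0],[0,0,0]]}'
python3 - <<'E'
from h import *
im=robot.capture('wrist')[:,:,::-1]; cv2.imwrite('pics/w7.png',im); s=robot.sense(); print(s['tool_pos'],s['tool_rot'])
rel(s['tool_pos'],R.from_rotvec(s['tool_rot']),(.4625,-.0138,.05),-109.2)
E
```

```text
clock: 9.67
tool_pos: [0.4082, 0.0054, 0.0502]
tool_rot: [-1.817, 2.559, -0.004]
contact_force: [0.2, 0.8, -3.7]
finger_gap: 0.607
[0.40795124 0.00539002 0.0499236 ] [-1.81693119  2.5596796  -0.00324238]
travel mm [  0.1 -57.8   0.1] turn [-0.0032  0.0009 -0.0011]
```

View pics/w7.png

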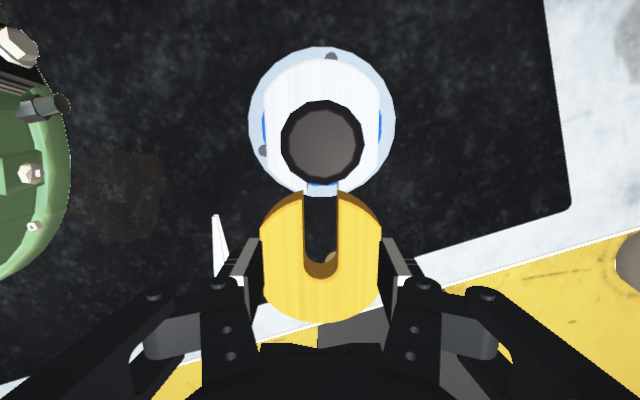

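```bash
python3 -m crank '{"hand":[20,20,20,20,20,20,20,20,20,20],"travel":[[0,-8,0],[0,-16,0],[0,-24,0],[0,-32,0],[0,-40,0],[0,-48,0],[0,-56,0],[0,-56,0],[0,-56,0],[0,-56,0]],"turn":[[0,0,0],[0,0,0],[0,0,0],[0,0,0],[0,0,0],[0,0,0],[0,0,0],[0,0,0],[0,0,0],[0,0,0]]}'
python3 - <<'E'
from h import *
im=robot.capture('wrist')[:,:,::-1]; cv2.imwrite('pics/w8.png',im); s=robot.sense(); print(s['tool_pos'],s['tool_rot'],s['contact_force'])
im=robot.capture('side')[:,:,::-1]; cv2.imwrite('pics/s8.png',cv2.resize(im[190:320,290:430],None,fx=4,fy=4,interpolation=cv2.INTER_CUBIC))
E
```

```text
clock: 10.55
tool_pos: [0.4587, -0.013, 0.048]
tool_rot: [1.818, -2.561, -0.001]
contact_force: [-0.7, 0.4, -3.7]
finger_gap: 0.608
[ 0.4585214  -0.01290677  0.04795797] [ 1.81790514e+00 -2.56109388e+00 -1.30648817e-03] [-0.30679874 -0.53882838 -3.17656442]
```

View pics/w8.png

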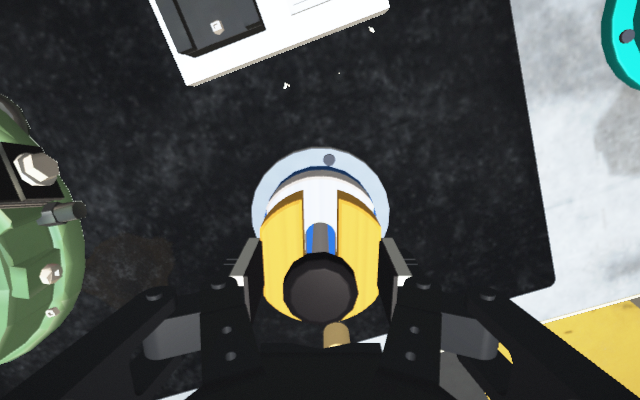

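View pics/s8.png

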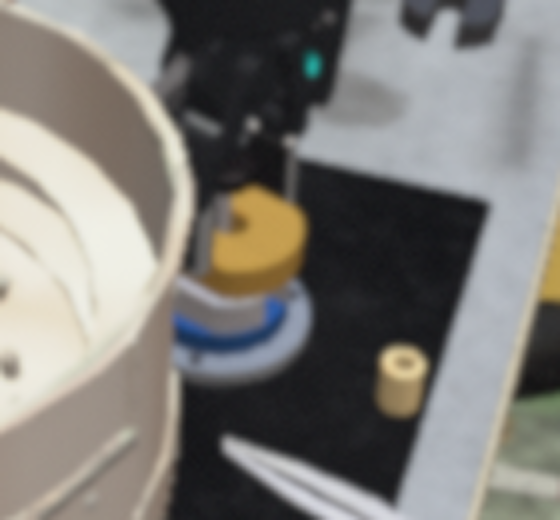

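```bash
python3 -m crank '{"hand":[20,20,20,20,20,20,20,20,20],"travel":[[0,-2,0],[0,-2,1],[0,-2,2],[0,-2,3],[0,-2,4],[0,-2,5],[0,-2,5],[0,-2,5],[0,-2,5]],"turn":[[0,0,0],[0,0,0],[0,0,0],[0,0,0],[0,0,0],[0,0,0],[0,0,0],[0,0,0],[0,0,0]]}'
python3 -c "
from rig import robot
print(robot.sense())"
```

```text
clock: 11.4
tool_pos: [0.461, -0.0136, 0.0446]
tool_rot: [1.818, -2.561, -0.001]
contact_force: [-5.7, 0.6, 9.3]
finger_gap: 0.606
{'clock': 11.4, 'joint_positions': array([-8.35260799e-02,  6.37902363e-02,  2.21778289e+00, -6.80967215e-05,
        8.60802425e-01,  1.82333541e+00]), 'joint_velocities': array([-9.73089728e-04,  3.06733560e-04,  5.66499650e-04, -5.34355903e-04,
       -2.79175401e-05, -1.51330191e-03]), 'tau': array([-2.17946079e-01, -2.95499128e+01, -2.89491194e+01,  3.02348658e-02,
       -1.80355947e+00, -7.59428367e-03]), 'tool_pos': array([ 0.4610208 , -0.01362797,  0.04459603]), 'tool_rot': array([ 1.81832476e+00, -2.56111902e+00, -7.30961305e-04]), 'contact_force': array([-5.72212772,  0.55110074,  9.30877262]), 'ft_torque': array([-0.01193958,  0.90333257,  0.01761503]), 'finger_gap': 0.6060064277063811}
```

Run:
```python
from h import *
im=robot.capture('wrist')[:,:,::-1]; cv2.imwrite('pics/w9.png',cv2.resize(im[130:350,220:420],None,fx=2.7,fy=2.7,interpolation=cv2.INTER_CUBIC))
im=robot.capture('side')[:,:,::-1]; cv2.imwrite('pics/s9.png',cv2.resize(im[190:320,290:430],None,fx=4,fy=4,interpolation=cv2.INTER_CUBIC))
```

```text
(no output)
```

View pics/w9.png

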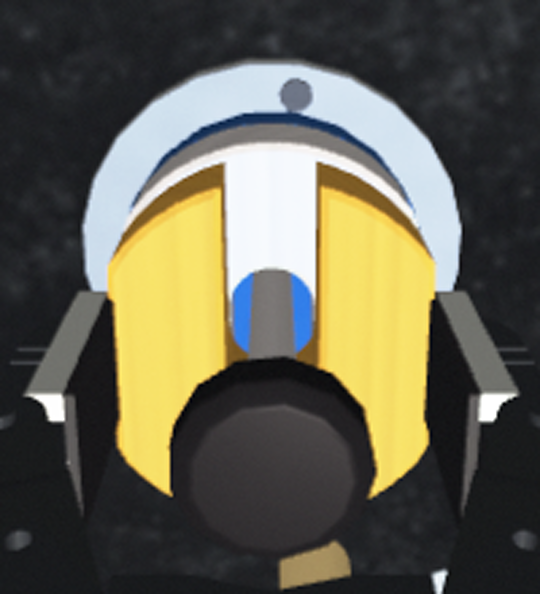

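View pics/s9.png

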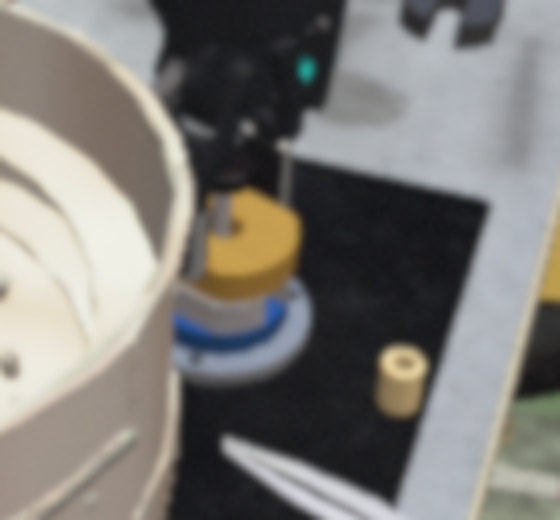

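```bash
python3 -m crank '{"hand":[66,72,80,85,85,85,85],"travel":[[0,0,0],[0,0,0],[0,0,0],[0,0,0],[0,0,0],[0,0,0],[0,0,0]],"turn":[[0,0,0],[0,0,0],[0,0,0],[0,0,0],[0,0,0],[0,0,0],[0,0,0]]}'
python3 - <<'E'
from h import *
im=robot.capture('wrist')[:,:,::-1]; cv2.imwrite('pics/w10.png',cv2.resize(im[130:350,200:440],None,fx=2.5,fy=2.5,interpolation=cv2.INTER_CUBIC))
im=robot.capture('side')[:,:,::-1]; cv2.imwrite('pics/s10.png',cv2.resize(im[190:320,290:430],None,fx=4,fy=4,interpolation=cv2.INTER_CUBIC))
E
```

```text
clock: 12.08
tool_pos: [0.4611, -0.0137, 0.0432]
tool_rot: [1.818, -2.562, -0.0]
contact_force: [-0.2, 0.7, 0.2]
finger_gap: 0.847
```

View pics/w10.png

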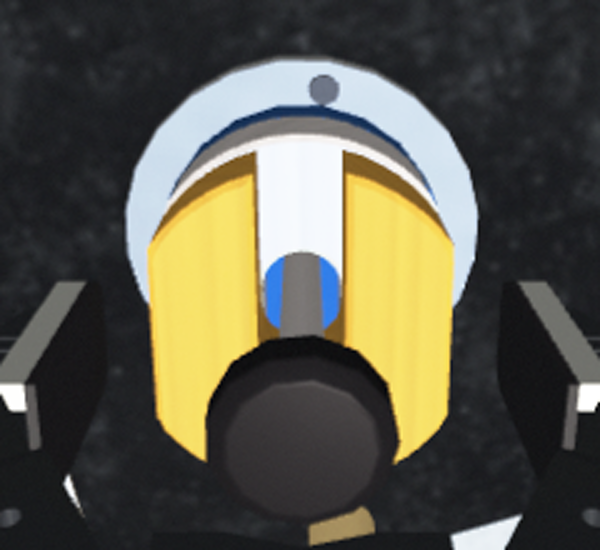

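View pics/s10.png

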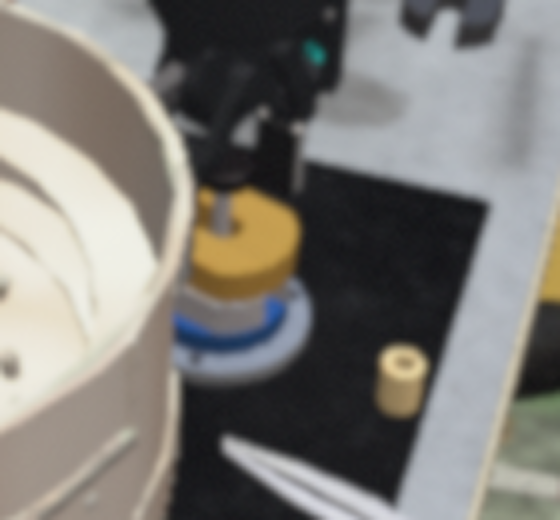

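Released cleanly with both fingers clear. Now straight up.

```bash
python3 -m crank '{"hand":[85,85,85,85,85,85,85,85,85,85,85],"travel":[[0,0,-10],[0,0,-30],[0,0,-50],[0,0,-80],[0,0,-110],[0,0,-140],[0,60,-170],[0,60,-170],[0,60,-170],[0,60,-170],[0,60,-170]],"turn":[[0,0,0],[0,0,0],[0,0,0],[0,0,0],[0,0,0],[0,0,0],[0,0,0],[0,0,0],[0,0,0],[0,0,0],[0,0,0]]}'
python3 - <<'E'
from h import *
i=robot.camera_info('wrist'); im=robot.capture('wrist')[:,:,::-1]; cv2.imwrite('pics/w11.png',im); s=robot.sense(); print(s['tool_pos'])
hsv=cv2.cvtColor(im,cv2.COLOR_BGR2HSV); p=proj(i,(.4625,-.0138,.056)).astype(int); print(p)
m=cv2.inRange(hsv,(18,90,60),(30,255,255)); r=np.zeros_like(m); r[p[1]-45:p[1]+45,p[0]-50:p[0]+50]=255
weight(im,i,m&r,.056)
a,b=max(0,p[1]-60),p[0]-70; cv2.imwrite('pics/w11c.png',cv2.resize(im[a:a+120,b:b+140],None,fx=5,fy=5,interpolation=cv2.INTER_CUBIC))
cv2.imwrite('pics/s11.png',cv2.resize(robot.capture('side')[190:320,290:430,::-1],None,fx=4,fy=4,interpolation=cv2.INTER_CUBIC))
E
```

```text
clock: 13.1
tool_pos: [0.4048, 0.006, 0.2136]
tool_rot: [-1.818, 2.561, -0.002]
contact_force: [0.6, 0.2, 0.1]
finger_gap: 0.852
[0.40470235 0.00600908 0.21307297]
[320 112]
area px 2313.5 pix cen 320.27425977955477 116.90108781788054 rect cen [ 0.46061426 -0.01311808] size mm [53.33075195 61.79350586] ang 70.28936004638672 centroid [ 0.45901184 -0.01262067]
```

View pics/w11c.png

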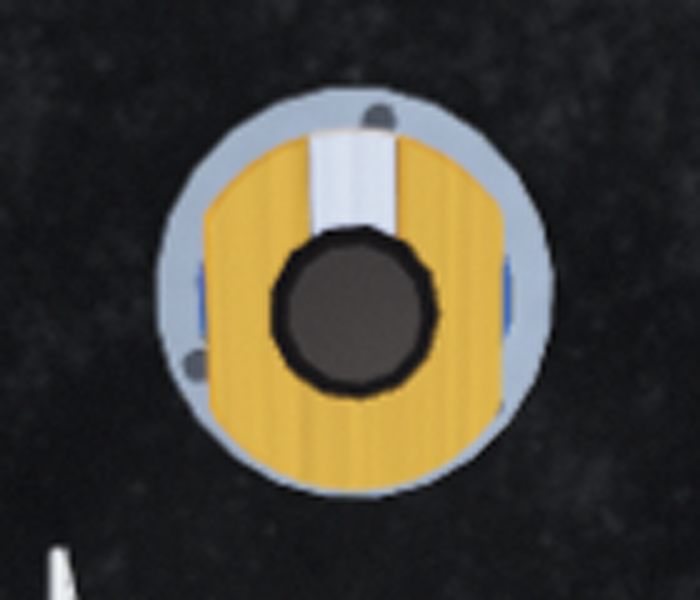

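View pics/s11.png

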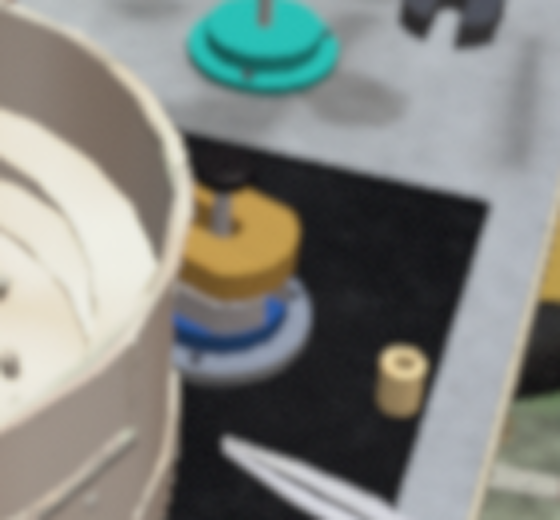

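```bash
python3 -c "
from rig import robot
print(robot.job_done())"
```

```text
the job is handed in; nothing more can be done
None
```

The brass weight is on the hanger, flat on top of the grey one, and the job is handed in at about 13.2 s of the 48 s allowed. I gripped it across its flats, turned it so its slot faced away from the grey slot, slid it in under the knob, set it down, let go and raised the arm clear.

**Last checks, from the wrist and side pictures:**
- **Position:** the brass centre is about 2 mm from the stem axis; the limit is 12 mm.
- **Height:** the outline has the right size for a top face 36 mm above the pan, so the centre should be about 27 mm up (limit 23 to 31 mm). I did not measure the height directly.
- **Slot direction:** the brass slot points at about −20° and the grey slot pointed at about 161° before placing, so they are within about 2° of opposite. The knob and the brass now hide the grey slot, so I could not measure it again.
- **Flatness:** the brass looks level in both pictures. I did not measure its tilt.
- **Other parts:** the grey weight still sits on the pan round the stem. I never touched the black weight or the turquoise hangers. The measured force on the tool was about zero after release.

The top camera and the wrist camera disagreed by 2 to 4 mm on where the brass weight and the hanger were. I used the closer wrist readings, which agreed with each other to about 1 mm on the hanger. At set-down, contact came with the tool about 2 mm higher than I had calculated, at only about 9 N.

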